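# Load the cream charger and show it to the phone

### The job

We are filming how to load a cream whipper. Take the cream charger from the wooden stand and drop it, round end first, all the way down into the open charger holder while that still stands in its recess; then lift the loaded holder and show it to the phone's camera: its open end 15 cm straight in front of the lens and level with it, the top tipped about 30 degrees towards the lens so that the seated neck can be seen. Finish holding it there, still, gripped by the holder alone; do not bump the phone or the whipper, and leave the nozzles and everything else where they stand.

Things in the scene. Friction and masses are not known exactly. Their poses are not given: they have to be found in the camera images.
- stand: Light wooden block 66x240x30 mm (x, y, z), fixed; origin at the centre of its underside. On its long centre line: a 34 mm wide recess at y = +84 mm (holds the charger holder) and three 20.5 mm bores at y = +22, -34, -90 mm, in which the charger and two nozzles stand in any order. All are 20 mm deep (floor 10 mm above the worktop).
- charger: Cream charger: small steel gas bottle standing neck up in one of the bores, 65 mm long, 30 g; rounded bottom, plain body 18 mm across from 10 to 46 mm above the bottom, neck about 8 mm across in the top 8 mm. Origin at the centre of its bottom, z to the neck. Its bottom starts 10 mm above the worktop, so 45 mm stand out above the block.
- charger_tip (a point): Top end of the charger's neck, 65 mm above its bottom. 79 mm above the holder's underside when the charger is all the way down in the holder (7 mm above the rim).
- holder: Charger holder: aluminium sleeve 32 mm across, 72 mm tall, closed foot, open top, 70 g; bore 22 mm across, 58 mm deep (floor 14 mm above its underside). Origin at the centre of its underside, z to the open end. It stands loosely in the stand's recess, underside 10 mm above the worktop, so 52 mm stand out above the block.
- holder_mouth (a point): Centre of the holder's open end, 72 mm above its underside.
- nozzle_wide: Steel cone nozzle, 58 mm tall, 24 mm collar, standing in a bore (38 mm above the block). Not needed; leave it.
- nozzle_slim: Steel nozzle with a slim tip, 50 mm tall, 24 mm collar, standing in a bore (30 mm above the block). Not needed; leave it.
- phone: Mobile phone upright in a clamp on a table stand, fixed; round foot 92 mm across, phone 73 mm wide, 150 mm tall, its top 228 mm above the worktop. Origin at the centre of the foot's underside. Its rear cameras look level along the body's own -x.
- lens (a point): Large middle lens in the bar across the phone's upper back, 213 mm above the worktop, on the phone's centre line, 10 mm in front of the foot's centre. The point's -x axis is the level direction in which the lens looks.
- show (a point): The point in the air 150 mm straight in front of the lens, level with it, where the centre of the holder's open end shall be. Its z axis leans 30 degrees from vertical towards the lens: the direction the holder's z axis shall have.
- whipper: Steel cream whipper bottle, 82 mm across, 256 mm tall with its head, lever at one side; fixed, behind the work. Origin at the centre of its underside. Do not bump it.
- lemon: Lemon, 72x57x58 mm, bystander. Origin on its underside.
Things that resemble listed ones, but are neither listed nor needed, are in the scene too. Leave any purple or red look-alike of the phone alone.

How it is judged:
By the outcome, as a careful person would: the job done as asked, in the order asked, and still so for the second after the job is handed in, while the arm keeps its last pose, push and grip.
It also fails if it takes over 53 s, if anything falls off the work surface, if the arm or the gripper's body presses on something with over 40 N, if the wrist force passes 120 N, or if a joint passes its speed limit or range.

### The arm

A 6-joint arm with a two-finger parallel gripper is mounted at the origin on a cart in front of the work surface, level with it; the furniture and walls round the work are solid. World frame = base frame: x ahead of the robot, y to its left, z up, the work surface at z = 0. Lengths are in m, angles in rad, forces in N, time in s.
With the tool pointing down it reaches from about 0.375 to 0.9 m from the base axis. Payload 3.1 kg.
Tool frame: the origin (TCP) lies midway between the tips of the shut fingers; the grasp point (between the pads) lies 19 mm behind it; z points along the fingers, y is the line along which they close (so a half turn about z gives the same grasp; the last joint's range is limited). The gripper opens to 85 mm and grips with 20 to 120 N. Pads are 22 mm wide; open, the fingers measure 114 mm over their backs; the gripper's body (76 mm by 85 mm) begins 54 mm behind the grasp point. The pads swing forward as they close: fully open they stand 13 mm farther back than shut.
Start: joints at [1.095, 0.527, 1.433, -0, 1.181, -0.178], TCP at [0.183, 0.597, 0.231] pointing down, gripper open.
Joint ranges: [-3.08, 3.08], [-0.75, 2.2], [0.22, 2.44], [-1.43, 4.57], [0, 2.65], [-2.85, 2.85]. Speed limits (rad/s): [2.79, 2.79, 3.14, 3.14, 3.14, 3.14].

### API

Orientations are given as a unit quaternion [x, y, z, w].
In Python, from station import manip gives the robot as it stands.
- The arm moves only by the tool drive_tool, never from a script. Its argument "motion" is a list that holds one entry, the list of rows, each a list of 5 numbers: the finger opening in mm, from 0 to 85.4, then the shift along the tool's x, y, z in units of 30 mm (1.0 is 30 mm), then the turn about the tool's z in units of 8 degrees (1.0 is 8 degrees). In form: [[[fingers, x, y, z, yaw], ...]]. A call has 1 to 10 rows; each row is the pose to reach, as a shift and turn from the pose commanded when the call began, along the tool's axes at that moment; what a row does not reach only later rows make up. A row lasts 1/10 s, in which the tool goes at most 50 mm and 8.59 degrees, less where a joint would pass 70% of its speed; a pose out of reach is approached as far as the arm can. A call with a gripper value outside its range is refused whole. The fingers move at their own pace and stop on an object; "squeeze" is the grip in N (left out, the last holds). Time passes only in rows, so rows that repeat a pose let the fingers close. It gives the time, the measured TCP pose, the force, the opening and the grip force at its end, in the units of the state.
- manip.sense(): the state, without advancing time (a new reading comes with each control period).
- manip.snapshot(name): name is "scene" or "top" or "wrist"; returns the picture (420x560x3 uint8, red, green, blue); there is no depth.
- manip.camera_model(name): a dict with "fov_y" (degrees; the focal length in pixels is half the picture's height over the tangent of half this angle, whatever the lens; pixels are square), "cx", "cy" (the principal point, pixels), "k1" (the pictures are not rectified: a ray, as slopes to the right and down, at radius r is drawn at 1 + k1 r^2 times it, then the intrinsics apply), "origin" and "orientation" of the camera in the world. Camera axes: x right, y up, looking along -z (the intrinsics and any distortion apply to the point x, -y, -z); pixel columns grow to the right and rows downward; lengths in m; the calibration is good to about 2 mm. A picture is of the moment at which its call begins: read the wrist's pose just before it. camera_model takes no time and is no camera call; for the wrist camera it gives the pose at the moment of the call.
- manip.sign_off(): hands the job in; it is judged then, once.
The state is a dict: "t": time; "q": joint angles; "qd": joint speeds; "tau": joint torques, N m; "tcp_pos": TCP position; "tool_rot": TCP orientation; "force": force on the tool from outside, world axes, zero at the start; "ft_torque": the same for the moment, N m; "finger_gap": opening from 0.0 (shut) to 1.0 (fully open); "gripper_force": force on a finger pad.
Only numpy, scipy, OpenCV 4.12 (cv2) and the standard library are available. Lean on these libraries where they do the work, as an engineer would, in place of code of your own. Each camera call takes 0.05 s, during which the arm holds its last target. There are 200 camera calls.

## Working session

There is one attempt and no reset: what is moved stays moved. The work goes in short steps, Python scripts to look and compute and a tool call to move; the robot and the scene stay as the last step left them, time stands still between calls to the robot, and variables do not carry over. Pictures are saved under pics/ and viewed, at most 10 in all, crops included, and the job is handed in when it is done.

Besides the shell and the picture viewer there is one more tool, called after ">>>" as name(argument=value, ...) on one line, values as JSON. drive_tool: Moves the arm, as the interface text tells. Its arguments: {"type":"object","properties":{"motion":{"type":"array","items":{"type":"array","items":{"type":"array","items":{"type":"number"}}}},"squeeze":{"type":"number"}},"required":["motion"]}

```bash
ls; mkdir -p pics; python3 - <<'E'
from station import manip
import cv2
print(manip.sense())
for n in ("scene","top","wrist"):
    print(n,manip.camera_model(n)); cv2.imwrite(f"pics/{n}0.png",manip.snapshot(n)[:,:,::-1])
E
```

```text
pics
{'t': 0.0, 'q': array([ 1.09449294e+00,  5.28479994e-01,  1.43393387e+00,  2.31861400e-05,
        1.18141329e+00, -1.78496218e-01]), 'qd': array([ 0.00096887,  0.00101575,  0.0017424 , -0.00078949,  0.00010897,
       -0.00011394]), 'tau': array([-7.67038000e-05, -4.42346764e+01, -1.78029442e+01, -2.46838317e-04,
        8.47073999e-03, -1.86852944e-06]), 'tcp_pos': array([0.18301056, 0.59683489, 0.2303151 ]), 'tool_rot': array([ 1.48358210e-01,  9.88933058e-01, -1.05445237e-03, -3.69437139e-04]), 'force': array([ 0.09692252, -0.22654308, -0.14575712]), 'ft_torque': array([ 0.00259316, -0.00619344,  0.03600768]), 'gripper_force': 0.0, 'finger_gap': 0.997470240709311}
scene {'fov_y': 47.247339506581014, 'cx': 268.7858829850438, 'cy': 206.49243357097578, 'k1': -0.09366729234296087, 'origin': array([ 0.05640575, -0.82489012,  1.08388591]), 'orientation': array([ 0.41171915, -0.11824849, -0.22944546,  0.87399051])}
top {'fov_y': 46.1224570922558, 'cx': 280.21678436838084, 'cy': 201.03478711342512, 'k1': -0.11170961208386979, 'origin': array([ 0.13004544, -0.05961634,  1.64927859]), 'orientation': array([ 0.13890958, -0.09596685, -0.57462081,  0.80081547])}
wrist {'fov_y': 70.39879173395563, 'cx': 278.11842328295444, 'cy': 213.70815566292546, 'k1': -0.05025826771864606, 'origin': array([0.11784706, 0.61650988, 0.37430422]), 'orientation': array([-0.10901517, -0.07977912,  0.58948098,  0.7964064 ])}
```

View pics/scene0.png

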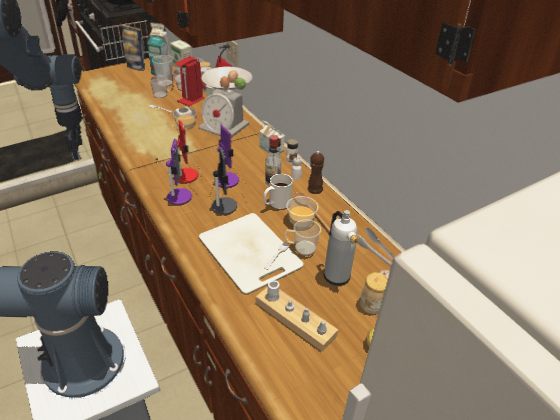

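View pics/top0.png

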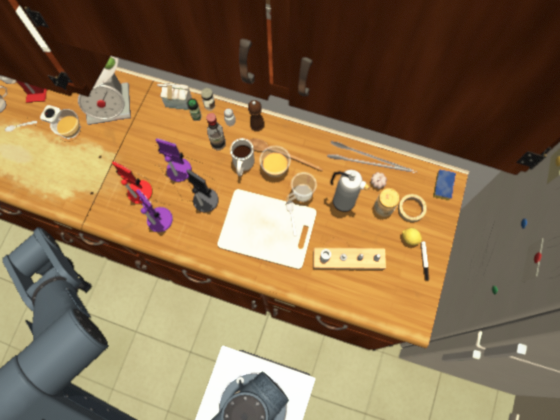

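The scene view shows the stand (295,317) with the holder (273,290) and three items (290,306), (306,314) and (322,327). The whipper is at (340,250). Phones: dark with a grey foot (226,206), purple (228,180) and (180,197), red (186,175). In the top view the stand is at (350,259) and the dark phone's foot at (203,198). Next I enlarge these areas.

```bash
cat > h.py <<'E'
import numpy as np, cv2
from scipy.spatial.transform import Rotation as R
def K(m):
    f=210/np.tan(np.radians(m['fov_y']/2)); return np.array([[f,0,m['cx']],[0,f,m['cy']],[0,0,1]])
def ray(m,uv):
    p=cv2.undistortPoints(np.array([[uv]],float),K(m),np.array([m['k1'],0,0,0,0]))[0,0]
    # k1 model equals OpenCV's
    d=R.from_quat(m['orientation']).apply([p[0],-p[1],-1]); return np.array(m['origin']),d/np.linalg.norm(d)
def plane(m,uv,z):
    o,d=ray(m,uv); return o+d*(z-o[2])/d[2]
def tri(rs):
    A=0;b=0
    for o,d in rs:
        P=np.eye(3)-np.outer(d,d); A=A+P; b=b+P@o
    x=np.linalg.solve(A,b); return x,[np.linalg.norm(np.cross(x-o,d)) for o,d in rs]
def proj(m,X):
    c=R.from_quat(m['orientation']).inv().apply(np.array(X)-m['origin'])
    a=np.array([[c[0],-c[1],-c[2]]]); return cv2.projectPoints(a,np.zeros(3),np.zeros(3),K(m),np.array([m['k1'],0,0,0,0]))[0][0,0]
E
python3 - <<'E'
from h import *
from station import manip
s=manip.camera_model("scene");t=manip.camera_model("top")
S=cv2.imread("pics/scene0.png");T=cv2.imread("pics/top0.png")
def c(I,x,y,w,h,k): return cv2.resize(I[y:y+h,x:x+w],None,fx=k,fy=k,interpolation=cv2.INTER_CUBIC)
a=np.hstack([c(S,250,270,100,75,4),c(T,305,235,100,75,4)])
b=np.hstack([c(S,195,140,100,75,4),c(T,160,150,100,75,4)])
cv2.imwrite("pics/m1.png",np.vstack([a,b]))
for n,uv in [("holder",(325,256)),("b1",(343,257)),("b2",(360,258)),("b3",(377,258)),("lemon",(412,237)),("foot",(204,200)),("whip",(345,200))]: print(n,plane(t,uv,.05).round(3))
print("phone foot scene",plane(s,(227,206),0.0), plane(t,(204,200),0))
E
```

```text
holder [ 0.526 -0.072  0.05 ]
b1 [ 0.542 -0.13   0.05 ]
b2 [ 0.556 -0.184  0.05 ]
b3 [ 0.574 -0.238  0.05 ]
lemon [ 0.682 -0.332  0.05 ]
foot [0.581 0.381 0.05 ]
whip [ 0.736 -0.08   0.05 ]
phone foot scene [0.60446184 0.38834568 0.        ] [0.59513077 0.39510556 0.        ]
```

View pics/m1.png

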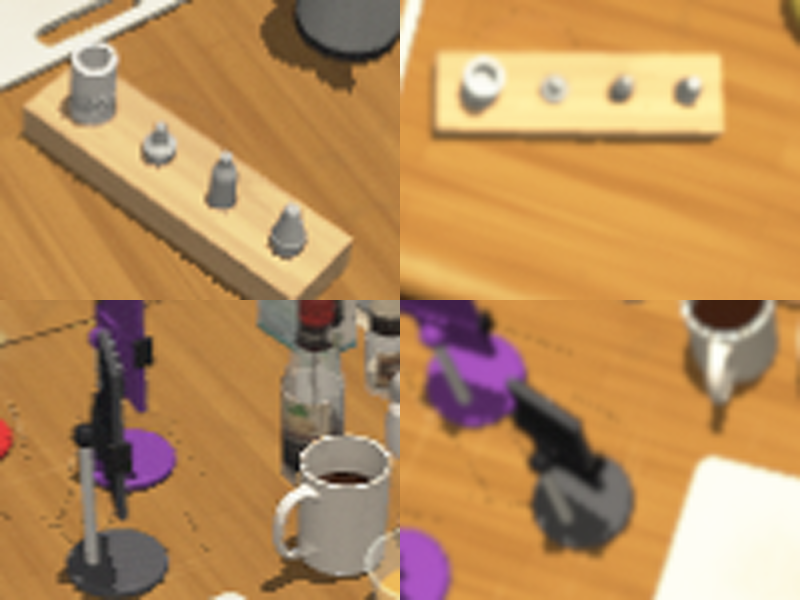

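Candidates for the charger: the collared item next to the holder (scene 290,306), a bottle with a neck in the middle bore (scene 306,315; top 360,257), and a cone in the end bore (scene 322,327). I choose the middle one, because it has a plain body with a narrow neck. For the phone I choose the dark one with the grey foot. I'll work out a wrist viewpoint to check both.

```bash
cat >> h.py <<'E'
def units(st,target,p=None,q=None):
    p=st['tcp_pos'] if p is None else p; q=st['tool_rot'] if q is None else q
    return R.from_quat(q).inv().apply(np.array(target)-p)/.03
E
python3 - <<'E'
from h import *
from station import manip
st=manip.sense();w=manip.camera_model("wrist")
Rt=R.from_quat(st['tool_rot'])
Rc=Rt.inv()*R.from_quat(w['orientation']); oc=Rt.inv().apply(w['origin']-st['tcp_pos'])
print("cam in tool",oc,Rc.as_matrix().round(3))
tx=R.from_quat(st['tool_rot']).as_matrix()
for ang,tgt in [(106,(.52,-.28,.27)),(106,(.45,-.1,.27)),(106,(.40,.15,.33)),(80,(.42,.12,.30)),(90,(.42,.12,.30))]:
    a=np.radians(ang); x=np.array([np.cos(a),np.sin(a),0]); z=np.array([0,0,-1.]); M=R.from_matrix(np.c_[x,np.cross(z,x),z])
    m=dict(w); m['origin']=np.array(tgt)+M.apply(oc); m['orientation']=(M*Rc).as_quat()
    print(ang,tgt,units(st,tgt).round(2),[ (n,proj(m,X).round()) for n,X in [("hold",(.526,-.072,.08)),("ch",(.556,-.184,.07)),("b3",(.574,-.238,.06)),("foot",(.59,.39,0)),("lens",(.59,.39,.213))]])
E
```

```text
cam in tool [ 0.06812312 -0.00067639 -0.14384862] [[ 0.001  0.963  0.268]
 [ 1.    -0.001 -0.001]
 [-0.001  0.268 -0.963]]
106 (0.52, -0.28, 0.27) [-19.31 -24.65  -1.28] [('hold', array([342.,  -2.])), ('ch', array([334., 118.])), ('b3', array([332., 168.])), ('foot', array([ 462., -258.])), ('lens', array([-15720.,  37486.]))]
106 (0.45, -0.1, 0.27) [-15.32 -19.6   -1.29] [('hold', array([349., 188.])), ('ch', array([340., 276.])), ('b3', array([338., 310.])), ('foot', array([ 503., -170.])), ('lens', array([ 35., 577.]))]
106 (0.4, 0.15, 0.33) [-11.28 -12.13  -3.3 ] [('hold', array([316., 340.])), ('ch', array([312., 392.])), ('b3', array([311., 411.])), ('foot', array([446.,  57.])), ('lens', array([581.,   0.]))]
80 (0.42, 0.12, 0.3) [-12.21 -12.89  -2.3 ] [('hold', array([376., 308.])), ('ch', array([398., 363.])), ('b3', array([408., 382.])), ('foot', array([372., -47.])), ('lens', array([ 461., -210.]))]
90 (0.42, 0.12, 0.3) [-12.21 -12.89  -2.3 ] [('hold', array([353., 321.])), ('ch', array([364., 378.])), ('b3', array([370., 398.])), ('foot', array([408., -24.])), ('lens', array([ 529., -163.]))]
```

>>> drive_tool(motion=[[[85, -11, -9.7, -6.3, 5], [85, -11, -9.7, -6.3, 5], [85, -11, -9.7, -6.3, 5], [85, -11, -9.7, -6.3, 5], [85, -11, -9.7, -6.3, 5], [85, -11, -9.7, -6.3, 5], [85, -11, -9.7, -6.3, 5], [85, -11, -9.7, -6.3, 5], [85, -11, -9.7, -6.3, 5], [85, -11, -9.7, -6.3, 5]]])

```text
t: 1.15
tcp_pos: [0.4151, 0.2199, 0.4218]
tool_rot: [0.479, 0.878, 0.001, 0.001]
force: [0.4, 0.5, -0.6]
finger_gap: 0.994
gripper_force: 0.0
```

```bash
python3 - <<'E'
from h import *
from station import manip
import pickle
st=manip.sense();w=manip.camera_model("wrist");I=manip.snapshot("wrist")[:,:,::-1]
pickle.dump((w,I),open("w1.pkl","wb"))
cv2.imwrite("pics/w1.png",I)
print(st['t'],st['q'],st['tcp_pos'],R.from_quat(st['tool_rot']).as_matrix().round(3),proj(w,(.59,.39,.2)),proj(w,(.59,.39,0)),proj(w,(.556,-.184,.07)))
E
```

```text
1.15 [ 2.49231978e-01  1.23231129e-01  1.51228103e+00 -9.30147459e-04
  1.50350390e+00 -3.22911988e-01] [0.41512476 0.21991409 0.42184945] [[-0.541  0.841  0.003]
 [ 0.841  0.541 -0.   ]
 [-0.002  0.002 -1.   ]] [471.99816163 149.20852073] [405.51073951 142.47024726] [229.34673833 373.93704243]
```

View pics/w1.png

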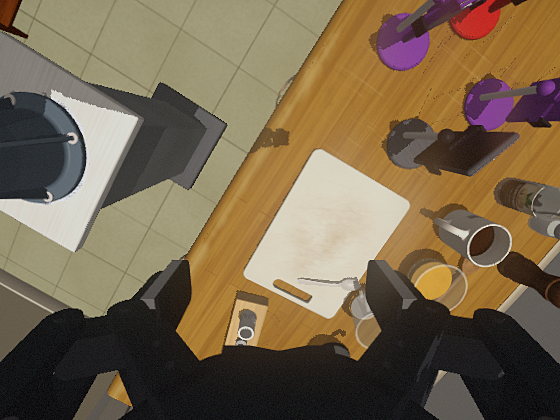

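The wrist view shows the dark phone with its foot near (410,143) and its top edge at about (480,170) to (520,135). The stand and holder are partly hidden by the gripper, near (246,330). I'll enlarge the phone.

```bash
python3 - <<'E'
from h import *
import pickle
w,I=pickle.load(open("w1.pkl","rb"))
c=cv2.resize(I[105:185,375:530],None,fx=5,fy=5,interpolation=cv2.INTER_CUBIC)
c=np.clip(c.astype(float)*1.8,0,255).astype(np.uint8)
cv2.imwrite("pics/ph.png",c)
E
```

```text
(no output)
```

View pics/ph.png

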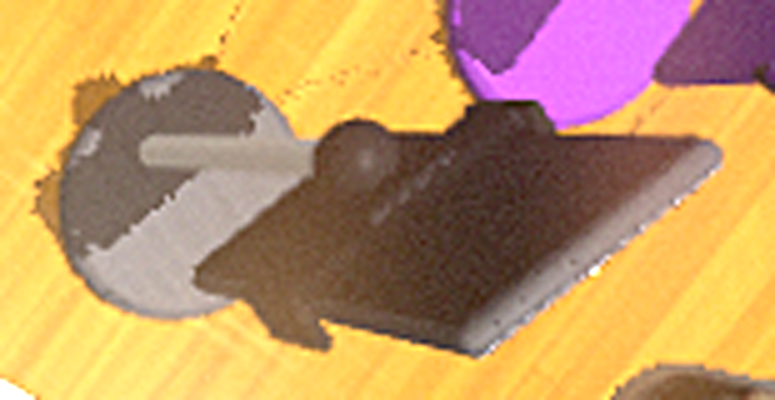

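The crop shows the stem side of the phone, so the lens side faces away, to the lower right. The top face runs from crop (475,345) to (712,150), and the foot is centred near crop (180,193). So the lens looks roughly +x, away from the robot.

```bash
python3 - <<'E'
from h import *
import pickle
from station import manip
w,I=pickle.load(open("w1.pkl","rb")); t=manip.camera_model("top"); s=manip.camera_model("scene")
u=lambda x,y:(375+(x+.5)/5-.5,105+(y+.5)/5-.5)
A,B=plane(w,u(478,350),.228),plane(w,u(718,155),.228)
print("edge",A,B,np.linalg.norm(A-B),"mid",(A+B)/2)
e=(B-A)[:2];e/=np.linalg.norm(e);n=np.array([e[1],-e[0]]);n*=np.sign(n[0]);print("facing",n,np.degrees(np.arctan2(n[1],n[0])))
# foot by contour of grey, each pixel column extremes -> ellipse centre by hand, from 3 views
f1=plane(w,u(180,193),.005); print("foot w",f1)
tu=lambda x,y:(160+(x-400+.5)/4-.5,150+(y-300+.5)/4-.5); su=lambda x,y:(195+(x+.5)/4-.5,140+(y-300+.5)/4-.5)
print("foot top",plane(t,tu(583,500),.005),"scene",plane(s,su(118,563),.005))
C,D=plane(t,tu(516,384),.228),plane(t,tu(588,428),.228);print("top edge",C,D,np.linalg.norm(C-D))
for X in (A,B): print("proj in top crop",(proj(t,X)-[160,150])*4+[400,300], "scene crop",(proj(s,X)-[195,140])*4+[0,300])
foot=f1[:2]
lens=np.r_[foot+.01*n,.213]; print("lens",lens,"show",lens+np.r_[.15*n,0])
mug=plane(t,(242,150),.09);print("mug",mug,"bottle base",plane(s,(273,180),.0),"jug",plane(t,(274,162),.05))
E
```

```text
edge [0.59170846 0.35834476 0.228     ] [0.60955684 0.42374815 0.228     ] 0.06779503812112951 mid [0.60063265 0.39104645 0.228     ]
facing [ 0.96472229 -0.26326964] -15.264159597551714
foot w [0.59701004 0.39327666 0.005     ]
foot top [0.59660404 0.38959321 0.005     ] scene [0.59451738 0.39080378 0.005     ]
top edge [0.60640324 0.41467355 0.228     ] [0.58987799 0.34694339 0.228     ] 0.06971698821561173
proj in top crop [573.8187352  420.10466793] scene crop [119.71810744 369.80393669]
proj in top crop [505.42810939 375.63153639] scene crop [104.77950529 325.88068866]
lens [0.60665726 0.39064396 0.213     ] show [0.7513656  0.35115352 0.213     ]
mug [0.78438109 0.31285404 0.09      ] bottle base [0.82781072 0.44554938 0.        ] jug [0.79320914 0.19858248 0.05      ]
```

>>> drive_tool(motion=[[[85, -11.3, -3.9, 5.0, 2.1], [85, -11.3, -3.9, 5.0, 2.1], [85, -11.3, -3.9, 5.0, 2.1], [85, -11.3, -3.9, 5.0, 2.1], [85, -11.3, -3.9, 5.0, 2.1], [85, -11.3, -3.9, 5.0, 2.1], [85, -11.3, -3.9, 5.0, 2.1], [85, -11.3, -3.9, 5.0, 2.1], [85, -11.3, -3.9, 5.0, 2.1], [85, -11.3, -3.9, 5.0, 2.1]]])

```text
t: 2.2
tcp_pos: [0.499, -0.1258, 0.2694]
tool_rot: [0.602, 0.799, -0.0, -0.001]
force: [-0.2, 1.0, -0.1]
finger_gap: 0.995
gripper_force: 0.0
```

```bash
cat > snap.py <<'E'
import sys,pickle
from h import *
from station import manip
n=sys.argv[1]
st=manip.sense();w=manip.camera_model("wrist");I=manip.snapshot("wrist")[:,:,::-1]
pickle.dump((w,I),open(n+".pkl","wb")); cv2.imwrite(f"pics/{n}.png",I)
print(st['t'],st['tcp_pos'],st['tool_rot'],np.degrees(st['q']).round(1))
E
python3 snap.py w2
```

```text
2.2 [ 0.49903958 -0.12581841  0.26943521] [ 6.01606836e-01  7.98791214e-01 -1.15427826e-05 -1.34557471e-03] [-26.6  19.1  95.    0.   66.1 -42.7]
```

>>> drive_tool(motion=[[[85, -3, 0.6, 0, 0], [85, -3, 0.6, 0, 0], [85, -3, 0.6, 0, 0], [85, -3, 0.6, 0, 0]]])

```text
t: 2.65
tcp_pos: [0.5419, -0.2059, 0.2707]
tool_rot: [0.601, 0.8, 0.0, -0.0]
force: [-0.5, 0.6, -1.3]
finger_gap: 0.996
gripper_force: 0.0
```

```bash
python3 snap.py w3; python3 - <<'E'
from h import *
import pickle
a=pickle.load(open("w2.pkl","rb"));b=pickle.load(open("w3.pkl","rb"))
c=[cv2.resize(I[20:400,200:460],None,fx=1.5,fy=1.5,interpolation=cv2.INTER_CUBIC) for _,I in (a,b)]
cv2.imwrite("pics/m2.png",np.hstack(c))
E
```

```text
2.65 [ 0.54189742 -0.2059214   0.27066795] [ 6.00557272e-01  7.99581669e-01  2.59299511e-04 -2.23857548e-04] [-31.9  24.2  86.1   0.   69.7 -48.1]
```

View pics/m2.png

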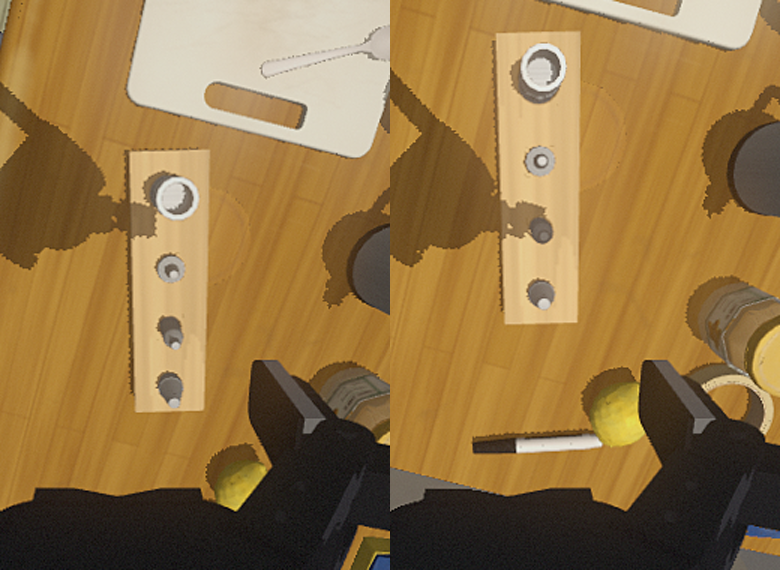

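The two wrist views (crops at 1.5x, offset 200,20) show the stand. The holder rim is at left crop (178,199) and right crop (153,68). After it come the slim nozzle with its collar, the smooth bottle with a neck in the middle bore at left (176,338) and right (151,238), and the cone in the end bore. This confirms the middle one as the charger.

```bash
python3 - <<'E'
from h import *
import pickle
(wa,Ia),(wb,Ib)=pickle.load(open("w2.pkl","rb")),pickle.load(open("w3.pkl","rb"))
f=lambda x,y:((x+.5)/1.5-.5+200,(y+.5)/1.5-.5+20)
L=[(128,151),(209,150),(204,410),(134,411)];Rr=[(106,33),(190,30),(188,322),(115,323)]
cs=[]
for l,r in zip(L,Rr):
    pa,pb=plane(wa,f(*l),.03),plane(wb,f(*r),.03); print("corner tri",tri([ray(wa,f(*l)),ray(wb,f(*r))])[0].round(4),pa[:2].round(4),pb[:2].round(4)); cs.append((pa+pb)/2)
cs=np.array(cs);c=cs.mean(0); y=(cs[0]+cs[1]-cs[2]-cs[3]);print("len",np.linalg.norm(y)/2,"wid",np.linalg.norm(cs[1]-cs[0]),np.linalg.norm(cs[2]-cs[3])); y/=np.linalg.norm(y)
print("stand c",c,"y ang",np.degrees(np.arctan2(y[1],y[0])),"holder",c+.084*y,"charger",c-.034*y)
# rim: bright ring mask -> enclosing circle
for w,I,(u,v) in ((wa,Ia,f(178,199)),(wb,Ib,f(153,68))):
    u,v=int(u),int(v); P=cv2.resize(I[v-24:v+24,u-24:u+24],None,fx=8,fy=8,interpolation=cv2.INTER_CUBIC)
    h=cv2.cvtColor(P,cv2.COLOR_BGR2HSV); m=((h[:,:,1]<40)&(h[:,:,2]>200)).astype(np.uint8)
    k=max(cv2.findContours(m,0,1)[0],key=cv2.contourArea); e=cv2.fitEllipse(cv2.convexHull(k)); p=np.array(e[0])/8-.5+[u-24,v-24]+.06
    print("rim",p,np.array(e[1])/8,plane(w,p,.082)); 
    try: tri([ray(w0,p0),ray(w,p)]); print("rim tri",tri([ray(w0,p0),ray(w,p)]))
    except NameError: w0,p0=w,p
T=[]
for w,(x,y) in ((wa,(177,341)),(wb,(151,239))): T.append(ray(w,f(x,y))); print("tip plane",plane(w,f(x,y),.075))
print("tip tri",tri(T))
c=[cv2.resize(I[int(q[1])-20:int(q[1])+20,int(q[0])-20:int(q[0])+20],(400,400),interpolation=cv2.INTER_CUBIC) for I,q in ((Ia,f(177,339)),(Ib,f(151,236)))]
print("crop org",[(int(q[0])-20,int(q[1])-20) for q in (f(177,339),f(151,236))])
cv2.imwrite("pics/tip.png",np.clip(np.hstack(c)*1.5,0,255).astype(np.uint8))
E
```

```text
corner tri [ 0.4848 -0.0455  0.0297] [ 0.4842 -0.0458] [ 0.4854 -0.0453]
corner tri [ 0.5471 -0.0268  0.037 ] [ 0.5481 -0.0263] [ 0.5478 -0.0245]
corner tri [ 0.6219 -0.2535  0.0321] [ 0.6225 -0.2546] [ 0.6226 -0.254 ]
corner tri [ 0.5583 -0.2738  0.0302] [ 0.5577 -0.2742] [ 0.5589 -0.2735]
len 0.2402909156402305 wid 0.06627979671544126 0.06716375128773194
stand c [ 0.55340464 -0.149766    0.03      ] y ang 107.95061693323291 holder [ 0.52751607 -0.06985491  0.03      ] charger [ 0.56388334 -0.18211096  0.03      ]
rim [318.04147202 151.94983727] [27.79014778 28.86789322] [ 0.52760726 -0.06965164  0.082     ]
rim [302.01267677  64.28389412] [30.02817535 32.10361099] [ 0.52739986 -0.0696503   0.082     ]
rim tri (array([ 0.52747398, -0.06968468,  0.08236574]), [np.float64(9.056860741708468e-05), np.float64(9.056860741716473e-05)])
tip plane [ 0.56379301 -0.17825258  0.075     ]
tip plane [ 0.56214435 -0.18499988  0.075     ]
tip tri (array([ 0.56654518, -0.18627472,  0.05532447]), [np.float64(0.002443572964934263), np.float64(0.0024435729649341046)])
crop org [(297, 225), (280, 157)]
```

View pics/tip.png

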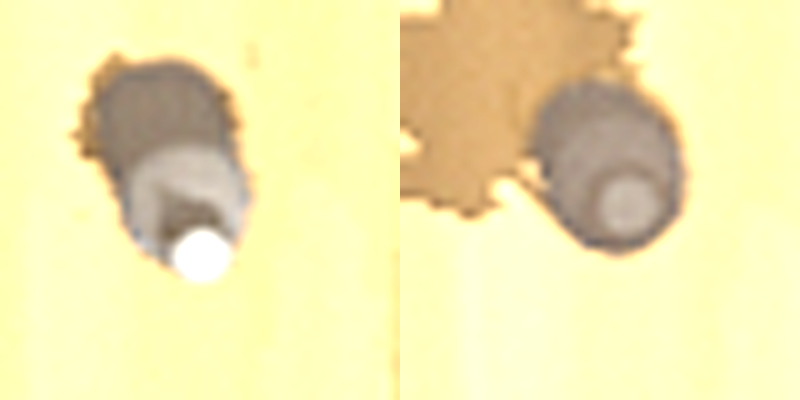

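```bash
python3 - <<'E'
from h import *
import pickle
from station import manip
(wa,Ia),(wb,Ib)=pickle.load(open("w2.pkl","rb")),pickle.load(open("w3.pkl","rb"))
p,q=(316.65,250.05),(302.35,177.05)
print(tri([ray(wa,p),ray(wb,q)]),plane(wa,p,.075),plane(wb,q,.075))
st=manip.sense()
for z in (.10,.034): print(units(st,(.5637,-.1821,z)).round(2))
s,t=manip.camera_model("scene"),manip.camera_model("top")
print("mug rim",tri([ray(s,(281,180)),ray(t,(242,151))]))
E
```

```text
(array([ 0.56337437, -0.18197277,  0.07577688]), [np.float64(1.7930032081842096e-05), np.float64(1.793003208178986e-05)]) [ 0.56358205 -0.18224204  0.075     ] [ 0.56345218 -0.18207397  0.075     ]
[0.52 0.93 5.69]
[0.52 0.93 7.89]
mug rim (array([0.77494013, 0.30728411, 0.10668083]), [np.float64(0.0010988743135726523), np.float64(0.0010988743135728787)])
```

>>> drive_tool(motion=[[[60, 0.52, 0.93, 2, -0.2], [60, 0.52, 0.93, 4, -0.2], [60, 0.52, 0.93, 5.7, -0.2], [60, 0.52, 0.93, 6.8, -0.2], [60, 0.52, 0.93, 7.5, -0.2], [60, 0.52, 0.93, 7.9, -0.2], [60, 0.52, 0.93, 7.9, -0.2], [60, 0.52, 0.93, 7.9, -0.2]]], squeeze=30)

```text
t: 3.5
tcp_pos: [0.5654, -0.1842, 0.035]
tool_rot: [0.589, 0.808, 0.0, 0.001]
force: [-0.2, 0.4, 0.7]
finger_gap: 0.701
gripper_force: 0.0
```

>>> drive_tool(motion=[[[5, 0, 0, 0, 0], [5, 0, 0, 0, 0], [5, 0, 0, 0, 0], [5, 0, 0, 0, 0], [5, 0, 0, 0, 0], [5, 0, 0, 0, 0], [5, 0, 0, 0, 0], [5, 0, 0, 0, 0]]])

```text
t: 4.3
tcp_pos: [0.565, -0.1849, 0.0347]
tool_rot: [0.59, 0.808, 0.0, 0.001]
force: [-0.7, -0.9, 6.5]
finger_gap: 0.192
gripper_force: 29.2
```

The gap of 16.4 mm and the upward force suggest the pads are on the charger's shoulder, so I'll re-grip slightly lower and centred.

>>> drive_tool(motion=[[[40, 0, 0, 0, 0], [40, 0, 0, 0, 0], [40, 0.1, 0, 0.13, 0], [40, 0.1, 0, 0.13, 0], [5, 0.1, 0, 0.13, 0], [5, 0.1, 0, 0.13, 0], [5, 0.1, 0, 0.13, 0], [5, 0.1, 0, 0.13, 0], [5, 0.1, 0, 0.13, 0], [5, 0.1, 0, 0.13, 0]]])

```text
t: 5.3
tcp_pos: [0.5639, -0.1818, 0.0304]
tool_rot: [0.59, 0.808, 0.0, 0.001]
force: [-1.2, 0.1, 6.9]
finger_gap: 0.197
gripper_force: 31.2
```

>>> drive_tool(motion=[[[5, 0, 0, -0.3, 0], [5, 0, 0, -1, 0], [5, 0, 0, -2, 0], [5, 0, 0, -3, 0], [5, 0, 0, -3, 0], [5, 0, 0, -3, 0]]])

```text
t: 5.9
tcp_pos: [0.5635, -0.1815, 0.1201]
tool_rot: [0.59, 0.808, 0.0, 0.001]
force: [0.3, 0.7, -0.6]
finger_gap: 0.2
gripper_force: 29.5
```

```bash
python3 snap.py w4; python3 - <<'E'
from h import *
from station import manip
import pickle
w,I=pickle.load(open("w4.pkl","rb")); st=manip.sense(); print(st['finger_gap'],st['gripper_force'],st['force'])
g=st['tcp_pos']+R.from_quat(st['tool_rot']).apply([0,0,-.019]); print(proj(w,g),proj(w,st['tcp_pos']))
s=manip.camera_model("scene");S=manip.snapshot("scene")[:,:,::-1];u,v=proj(s,g).astype(int);print(u,v)
c=cv2.resize(I[180:420,160:420],(433,400)); d=cv2.resize(S[v-40:v+40,u-36:u+36],(360,400),interpolation=cv2.INTER_CUBIC)
cv2.imwrite("pics/g.png",np.clip(np.hstack([c,d])*1.5,0,255).astype(np.uint8))
E
```

```text
5.9 [ 0.56351648 -0.18154264  0.12008917] [5.89606534e-01 8.07690430e-01 5.66304409e-05 5.48891358e-04] [-28.7  36.   92.5  -0.   51.4 -46.4]
0.19802086467785285 29.519505333155394 [-0.05275739  0.43638603 -1.18421077]
[278.08886146 279.40434147] [278.01749637 262.1838413 ]
308 292
```

View pics/g.png

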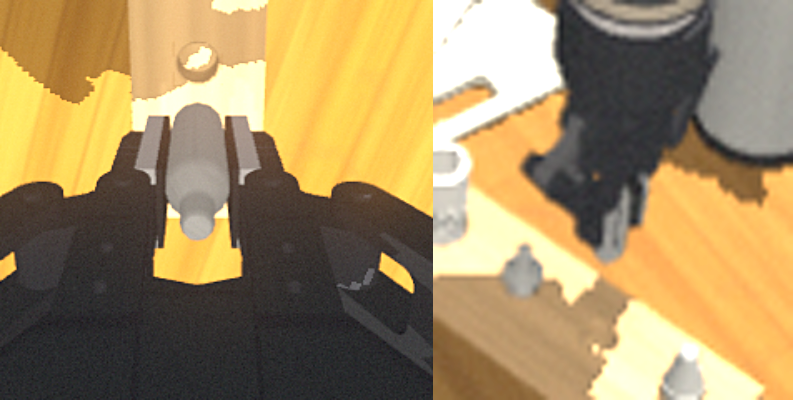

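The charger hangs upright with its body between the pads and its neck up; the wrist crop shows it at (195,170). Now I carry it over the holder.

>>> drive_tool(motion=[[[5, 1, 0, 0, 0], [5, 2.3, 0, 0, 0], [5, 3.5, 0, 0, 0], [5, 3.91, 0, 0, 0], [5, 3.91, 0, 0, 0], [5, 3.91, 0, 0, 0], [5, 3.91, 0, 0, 0]]])

```text
t: 6.7
tcp_pos: [0.5288, -0.0713, 0.1193]
tool_rot: [0.59, 0.807, 0.0, 0.001]
force: [0.6, 0.1, 0.3]
finger_gap: 0.195
gripper_force: 29.5
```

```bash
python3 - <<'E'
from h import *
from station import manip
st=manip.sense(); print(st['tcp_pos'],units(st,(.5275,-.0697,.085)),units(st,(.5275,-.0697,.096)))
E
```

```text
[ 0.52880917 -0.07131641  0.1192595 ] [ 0.0658531  -0.02629535  1.14188686] [ 0.06544569 -0.02595169  0.77522058]
```

>>> drive_tool(motion=[[[5, 0.06, -0.03, 0.3, 0], [5, 0.06, -0.03, 0.6, 0], [5, 0.06, -0.03, 0.8, 0], [5, 0.06, -0.03, 1.0, 0], [5, 0.06, -0.03, 1.1, 0], [5, 0.06, -0.03, 1.1, 0]]])

```text
t: 7.3
tcp_pos: [0.526, -0.0683, 0.0858]
tool_rot: [0.59, 0.808, -0.0, -0.001]
force: [-0.1, 0.4, -0.0]
finger_gap: 0.2
gripper_force: 29.5
```

>>> drive_tool(motion=[[[5, -0.05, 0.0, 0, 0], [5, -0.05, 0.0, 0, 0], [50, -0.05, 0, 0, 0], [50, -0.05, 0, 0, 0], [50, -0.05, 0, 0, 0], [50, -0.05, 0, 0, 0], [60, -0.05, 0, -1, 0], [60, -1, 0, -2.5, 0], [60, -2, 0, -4, 0], [60, -2, 0, -4, 0]]])

```text
t: 8.3
tcp_pos: [0.5493, -0.1297, 0.212]
tool_rot: [0.59, 0.807, 0.001, 0.007]
force: [0.9, -1.0, -0.1]
finger_gap: 0.703
gripper_force: 0.0
```

```bash
python3 snap.py w5; python3 - <<'E'
from h import *
import pickle
w,I=pickle.load(open("w5.pkl","rb"))
p=proj(w,(.5275,-.0697,.089)); print(p, proj(w,(.5275,-.0697,.082)))
u,v=p.astype(int); cv2.imwrite("pics/hold.png",cv2.resize(I[max(v-50,0):v+50,u-60:u+60],(600,500),interpolation=cv2.INTER_CUBIC)); print(u-60,max(v-50,0))
E
```

```text
8.3 [ 0.54930781 -0.1296581   0.21204765] [0.59035656 0.80711116 0.00104638 0.00704426] [-24.6  26.6  92.7  -0.1  59.9 -42.2]
[274.27954353 134.25735672] [274.29477126 134.10151352]
214 84
```

View pics/hold.png

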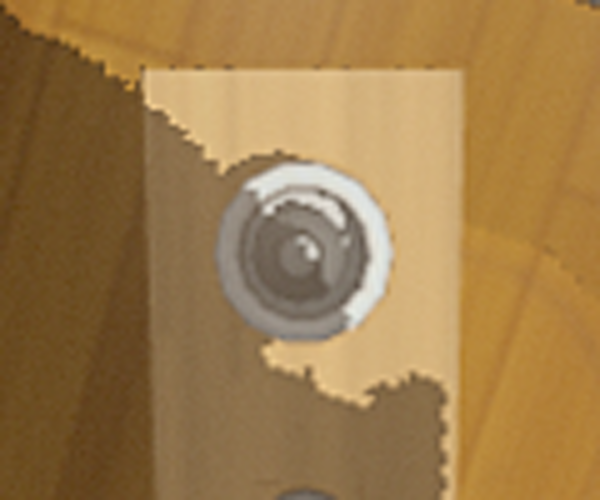

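The charger is seated: its neck is centred inside the holder's rim at crop (302,250). Next I grip the holder.

>>> drive_tool(motion=[[[60, 1.2, -0.05, 1.0, 0], [60, 2.1, -0.08, 2.0, 0], [60, 2.13, -0.08, 3.0, 0], [60, 2.13, -0.08, 3.5, 0], [60, 2.13, -0.08, 3.5, 0]]])

```text
t: 8.85
tcp_pos: [0.5194, -0.0634, 0.0982]
tool_rot: [0.589, 0.808, -0.001, -0.004]
force: [-0.4, -0.3, 1.2]
finger_gap: 0.704
gripper_force: 0.0
```

```bash
python3 - <<'E'
from h import *
from station import manip
st=manip.sense(); print(st['tcp_pos'],st['tool_rot'],units(st,(.5275,-.0697,.034)))
E
```

```text
[ 0.51938406 -0.06344832  0.09816319] [ 0.58928642  0.80791199 -0.0012234  -0.00427116] [-0.29273675  0.20892788  2.13579448]
```

>>> drive_tool(motion=[[[60, -0.28, 0.19, 0.3, 0], [60, -0.28, 0.19, 0.3, 0], [60, -0.28, 0.19, 0.3, 0], [60, -0.28, 0.19, 0.3, 0]]])

```text
t: 9.25
tcp_pos: [0.5311, -0.0719, 0.093]
tool_rot: [0.59, 0.808, 0.0, 0.0]
force: [-0.1, -0.5, 0.0]
finger_gap: 0.701
gripper_force: 0.0
```

```bash
python3 - <<'E'
from h import *
from station import manip
st=manip.sense(); print(st['tcp_pos'],st['tool_rot'],units(st,(.5275,-.0697,.034)))
E
```

```text
[ 0.53113545 -0.07190854  0.09300053] [5.89790331e-01 8.07556249e-01 1.65020618e-04 4.94023653e-04] [ 0.10818824 -0.09470346  1.96653958]
```

>>> drive_tool(motion=[[[60, 0.11, -0.095, 0, 0], [60, 0.11, -0.095, 0.5, 0], [60, 0.11, -0.095, 1.0, 0], [60, 0.11, -0.095, 1.5, 0], [60, 0.11, -0.095, 1.9, 0], [60, 0.11, -0.095, 1.95, 0], [60, 0.11, -0.095, 1.95, 0], [60, 0.11, -0.095, 1.95, 0]]], squeeze=20)

```text
t: 10.05
tcp_pos: [0.5274, -0.0695, 0.0345]
tool_rot: [0.59, 0.808, 0.0, 0.0]
force: [-0.1, -0.6, -0.1]
finger_gap: 0.703
gripper_force: 0.0
```

>>> drive_tool(motion=[[[15, 0, 0, 0, 0], [15, 0, 0, 0, 0], [15, 0, 0, 0, 0], [15, 0, 0, 0, 0], [15, 0, 0, 0, 0], [15, 0, 0, 0, 0]]], squeeze=20)

```text
t: 10.65
tcp_pos: [0.5275, -0.0695, 0.0345]
tool_rot: [0.59, 0.808, 0.0, 0.001]
force: [-1.0, 0.6, 5.6]
finger_gap: 0.354
gripper_force: 24.2
```

>>> drive_tool(motion=[[[15, 0, 0, -0.2, 0], [15, 0, 0, -0.47, 0], [15, 0, 0, -0.47, 0], [15, 0.1, 0, -0.47, 0], [15, 0.2, 0, -0.47, 0], [15, 0.3, 0, -0.47, 0], [15, 0.3, 0, -0.47, 0], [15, 0.3, 0, -0.47, 0]]])

```text
t: 11.45
tcp_pos: [0.526, -0.063, 0.049]
tool_rot: [0.589, 0.808, -0.0, 0.003]
force: [-0.7, -7.7, 4.5]
finger_gap: 0.356
gripper_force: 24.1
```

```bash
cat > rim.py <<'E'
from h import *
from station import manip
import sys
from scipy.optimize import brentq
st=manip.sense();w=manip.camera_model("wrist");I=manip.snapshot("wrist")[:,:,::-1]
Rt=R.from_quat(st['tool_rot'])
def mouth(th,g,l): return st['tcp_pos']+Rt.apply([l*np.sin(th),0,-g-l*np.cos(th)])
print(st['t'],st['tcp_pos'],st['force'],st['finger_gap'])
for d in (0,15,30): print(d,proj(w,mouth(np.radians(d),.022,.0255)))
cv2.imwrite(f"pics/{sys.argv[1]}.png",I)
h=cv2.cvtColor(I,cv2.COLOR_BGR2HSV); u,v=278,270
P=I[190:340,238:318]; P=cv2.resize(P,None,fx=4,fy=4,interpolation=cv2.INTER_CUBIC); h=cv2.cvtColor(P,cv2.COLOR_BGR2HSV)
m=((h[:,:,1]<45)&(h[:,:,2]>150)).astype(np.uint8)
for k in sorted(cv2.findContours(m,0,1)[0],key=cv2.contourArea)[-3:]:
    k=cv2.convexHull(k)
    if len(k)>5:
        e=cv2.fitEllipse(k); print("blob",np.array(e[0])/4+[238,190],np.array(e[1])/4,cv2.boundingRect(k))
E
python3 rim.py r1
```

```text
11.45 [ 0.52603281 -0.0630095   0.04897282] [-0.7281565  -7.71939522  4.50245124] 0.35550884270472294
0 [279.56144909 318.26657062]
15 [279.59655178 301.57746997]
30 [279.6046554  283.36904922]
blob [239.68478262 327.71739197] [0.62297821 1.57166195] (6, 548, 3, 7)
blob [276.51797104 281.6125412 ] [1.48897922 2.12266231] (150, 364, 9, 6)
```

>>> drive_tool(motion=[[[15, 0.1, 0, 0, 0], [15, 0.2, 0, 0, 0], [15, 0.3, 0, 0, 0], [15, 0.4, 0, 0, 0], [15, 0.45, 0, 0, 0], [15, 0.45, 0, 0, 0], [15, 0.45, 0, 0, 0]]])

```text
t: 12.2
tcp_pos: [0.5219, -0.0498, 0.0488]
tool_rot: [0.589, 0.808, -0.0, 0.003]
force: [-0.5, -6.2, 3.7]
finger_gap: 0.355
gripper_force: 24.3
```

```bash
python3 rim.py r2; python3 - <<'E'
from h import *
for n in ("w5","r1","r2"):
    I=cv2.imread(f"pics/{n}.png"); 
    if n!="w5":
        h=cv2.cvtColor(I,cv2.COLOR_BGR2HSV)
        print(n); 
        for v in range(236,346,4): print(v,h[v,240:320:4,2], h[v,240:320:4,1])
E
```

```text
12.2 [ 0.52187111 -0.04978118  0.04882225] [-0.47258946 -6.24745892  3.67455963] 0.35497948231900417
0 [279.51889626 318.19748266]
15 [279.5521528  301.50693296]
30 [279.55900557 283.29797165]
blob [315.76992798 326.9659729 ] [1.15676653 2.93664408] (309, 542, 5, 12)
blob [239.66444325 322.82577515] [0.68610686 2.85906219] (6, 526, 3, 12)
r1
236 [133 135 132 126 131 132 126 102  97  99 102 100 107 127 124 124 127 126
 128 131] [119 119 118 115 121 118 119  65  18  23  25  26  79 120 111 119 116 121
 122 117]
240 [135 136 130 126 133 105 100 103  94 102 101 103 100  99 106 124 127 123
 127 130] [119 116 126 107 117  61  26  27  33  33  25  32  36  26 101 121 120 118
 122 116]
244 [134 135 132 128 106  97 101  97  98 102 102 100 103  98  99 104 126 124
 129 129] [116 123 122 110  82  29  28  29  31  25  30  31  27  29  26 105 117 119
 115 121]
248 [138 140 135 114  95  96 101 101  88  90  89  92 102 103  95  97 112 128
 133 132] [122 128 123 121  30  27  25  18  29  28  26  28  30  30  24  26 121 118
 123 129]
252 [ 83  42  54  93  94  98 107 103  89  89  91  89 101 100 106  97  95  91
[... 7415 characters left out ...]
6 30 22 24 21 22 19]
332 [210 128 139 141  96  92  92  89  89  89  87  92  91  91  86 100 145 140
 126 210] [107   2  18  18  27  28  17  26  23  23  29  25  28  22  27  28  19  20
   6 107]
336 [206 218 136 140 142 114  86  89  89  88  85  88  88  89 106 141 141 134
 209 209] [106 110  13  20  22  25  27  26  32  20  27  20  20  23  19  22  22  17
 109 107]
340 [206 214 223 140 139 148 142 114  94  92  90  95 105 139 146 141 139 204
 205 209] [106 108 112  18  22  17  20  22  22  25  25  16  29  18  19  16  18 113
 111 107]
344 [212 219 223 233 134 137 144 147 141 145 145 142 146 140 137 136 220 212
 215 214] [109 109 110 107  15  22  18  17  16  23  19  18  19  18  24  19 111 114
 108 110]
```

```bash
cat > ring.py <<'E'
from h import *
from station import manip
import sys
def ring(I,w,st,lo=127):
    h=cv2.cvtColor(cv2.GaussianBlur(I,(3,3),0),cv2.COLOR_BGR2HSV)
    m=((h[:,:,1]<45)&(h[:,:,2]>lo)).astype(np.uint8); m[:,:225]=0;m[:,335:]=0;m[:245]=0;m[375:]=0
    cs,hi=cv2.findContours(m,cv2.RETR_CCOMP,cv2.CHAIN_APPROX_NONE)
    k=max([c for c,x in zip(cs,hi[0]) if x[3]>=0],key=cv2.contourArea,default=None)
    if k is None: print("no ring"); return
    (cx,cy),(d1,d2),a=cv2.fitEllipse(cv2.convexHull(k)); d1-=1;d2-=1   # hole contour runs on ring pixels
    a=np.radians(a); c,s=np.cos(a),np.sin(a)
    if abs(c)<abs(s): (c,s),(d1,d2)=(-s,c),(d2,d1)
    c,s=c*np.sign(c),s*np.sign(c)
    P=np.array([[cx+d1/2*c,cy+d1/2*s],[cx-d1/2*c,cy-d1/2*s],[cx-d2/2*s,cy+d2/2*c],[cx+d2/2*s,cy-d2/2*c]])
    O=np.array([[.011,0,0],[-.011,0,0],[0,-.011,0],[0,.011,0]])
    n,rv,tv,er=cv2.solvePnPGeneric(O,P,K(w),np.array([w['k1'],0,0,0,0]),flags=cv2.SOLVEPNP_IPPE)
    Rt=R.from_quat(st['tool_rot']).inv(); Rc=R.from_quat(w['orientation']); F=np.diag([1,-1,-1])
    print("ellipse",np.round([cx,cy,d1,d2,np.degrees(np.arctan2(s,c))],1))
    for r,t,e in zip(rv,tv,er):
        N=Rc.apply(F@cv2.Rodrigues(r)[0][:,2]); C=w['origin']+Rc.apply(F@t[:,0]); N=N*np.sign(N[2])
        nt=Rt.apply(N); ct=Rt.apply(C-st['tcp_pos'])
        print(" mouth in tool mm",(ct*1000).round(1),"lean to tool x",np.degrees(np.arctan2(nt[0],-nt[2])).round(1),"to y",np.degrees(np.arcsin(nt[1])).round(1),"world",C.round(4),"err",e.round(2))
if __name__=="__main__":
    st=manip.sense();w=manip.camera_model("wrist");I=manip.snapshot("wrist")[:,:,::-1].copy()
    print(st['t'],st['tcp_pos'],st['tool_rot'].round(4),st['force'].round(1),st['finger_gap'].round(3)); cv2.imwrite(f"pics/{sys.argv[1]}.png",I)
    for lo in (115,127,133): ring(I,w,st,lo)
E
python3 ring.py r3
python3 - <<'E'
from ring import *
st=manip.sense();w=manip.camera_model("wrist"); ring(cv2.imread("pics/r1.png"),w,st)  # tool-relative numbers only
E
```

```text
ellipse [278.1 317.2  65.3  59.7   0.5]
 mouth in tool mm [  7.   -0.6 -57.2] lean to tool x 5.7 to y -0.2 world [ 0.519  -0.0431  0.106 ] err [0.23]
 mouth in tool mm [  7.5  -0.6 -57. ] lean to tool x 63.9 to y 0.1 world [ 0.5188 -0.0426  0.1058] err [0.84]Traceback (most recent call last):
  File "ring.py", line 25, in <module>
    print(st['t'],st['tcp_pos'],st['tool_rot'].round(4),st['force'].round(1),st['finger_gap'].round(3)); cv2.imwrite(f"pics/{sys.argv[1]}.png",I)
                                                                             ^^^^^^^^^^^^^^^^^^^^^^
AttributeError: 'float' object has no attribute 'round'
```

```bash
sed -i "s/st\['finger_gap'\].round(3)/st['finger_gap']/" ring.py; python3 ring.py r3
```

```text
12.3 [ 0.52188709 -0.04981857  0.04881684] [ 5.892e-01  8.080e-01 -2.000e-04  2.500e-03] [-0.4 -5.6  2.9] 0.35562878890319255
ellipse [278.1 309.2  64.6  66.1  -6.8]
 mouth in tool mm [  9.2  -0.6 -55.5] lean to tool x 22.8 to y -1.7 world [ 0.5183 -0.041   0.1042] err [0.12]
 mouth in tool mm [  9.4  -0.5 -55.4] lean to tool x 44.0 to y 1.6 world [ 0.5183 -0.0408  0.1042] err [0.56]
ellipse [278.2 309.2  65.8  67.1 -11.7]
 mouth in tool mm [ 10.3  -0.5 -57.1] lean to tool x 21.6 to y -2.2 world [ 0.518  -0.04    0.1059] err [0.11]
 mouth in tool mm [ 10.5  -0.5 -57. ] lean to tool x 45.2 to y 2.1 world [ 0.518  -0.0398  0.1058] err [0.61]
ellipse [278.  309.2  66.6  67.7  -4.9]
 mouth in tool mm [ 11.   -0.6 -58.2] lean to tool x 20.9 to y -0.7 world [ 0.5178 -0.0394  0.1069] err [0.08]
 mouth in tool mm [ 11.2  -0.6 -58.1] lean to tool x 45.9 to y 0.6 world [ 0.5177 -0.0391  0.1069] err [0.64]
```

>>> drive_tool(motion=[[[15, 0.1, 0, 0, 0], [15, 0.2, 0, 0, 0], [15, 0.3, 0, 0, 0], [15, 0.3, 0, 0, 0], [15, 0.3, 0, 0, 0]]])

```text
t: 12.85
tcp_pos: [0.519, -0.0408, 0.0483]
tool_rot: [0.589, 0.808, -0.0, 0.002]
force: [0.5, -6.0, -0.3]
finger_gap: 0.354
gripper_force: 24.2
```

```bash
python3 ring.py r4; python3 - <<'E'
from h import *
I=cv2.imread("pics/r4.png");h=cv2.cvtColor(cv2.GaussianBlur(I,(5,3),0),cv2.COLOR_BGR2HSV)
for v in range(236,300,3): print(v,h[v,272:290:8,2],h[v,272:290:8,1])
E
```

```text
12.85 [ 0.51902131 -0.04081118  0.04832119] [ 5.893e-01  8.079e-01 -1.000e-04  2.100e-03] [ 0.5 -6.  -0.3] 0.35433025376883204
ellipse [278.1 301.8  64.5  66.6  -4.7]
 mouth in tool mm [ 11.6  -0.6 -54.7] lean to tool x 27.3 to y -3.6 world [ 0.5147 -0.0298  0.1029] err [0.23]
 mouth in tool mm [ 11.7  -0.5 -54.6] lean to tool x 36.9 to y 3.5 world [ 0.5147 -0.0297  0.1029] err [0.43]
ellipse [278.  301.9  65.4  67.9  -2.3]
 mouth in tool mm [ 12.6  -0.6 -56.1] lean to tool x 30.1 to y -5.1 world [ 0.5144 -0.0289  0.1044] err [0.31]
 mouth in tool mm [ 12.6  -0.5 -56.1] lean to tool x 34.1 to y 5.0 world [ 0.5145 -0.0288  0.1044] err [0.39]
ellipse [278.1 302.2  66.7  69.2  -2.5]
 mouth in tool mm [ 13.5  -0.6 -57.8] lean to tool x 30.0 to y -4.9 world [ 0.5141 -0.028   0.1061] err [0.32]
 mouth in tool mm [ 13.6  -0.5 -57.8] lean to tool x 34.3 to y 4.8 world [ 0.5142 -0.0279  0.1061] err [0.41]
236 [100 100  99] [120 120 118]
239 [ 99  98 101] [118 120 119]
242 [112 113 114] [121 120 121]
245 [131 132 132] [119 120 120]
248 [130 131 132] [120 119 118]
251 [130 130 132] [120 118 116]
254 [129 131 132] [117 119 118]
257 [130 132 133] [124 122 121]
260 [123 124 124] [23 21 39]
263 [136 142 137] [23 23 22]
266 [144 151 146] [19 20 21]
269 [121 122 141] [25 23 20]
272 [105 105 104] [24 24 25]
275 [ 78  77 104] [26 30 27]
278 [78 77 81] [26 23 19]
281 [78 78 78] [26 20 26]
284 [94 92 81] [22 22 25]
287 [110 109  83] [21 19 25]
290 [110 112  84] [19 18 24]
293 [112 111  84] [20 16 21]
296 [110 112  89] [16 16 23]
299 [113 114  92] [16 18 19]
```

>>> drive_tool(motion=[[[15, 0, 0, 0, 0], [15, 0, 0, 0, 0], [15, 0, 0, -0.4, 0], [15, 0, 0, -1.2, 0], [15, 0, 0, -2.4, -0.5], [15, 0, 0, -3.6, -1.3], [15, 0, 0, -5, -2.2], [15, 0, 0, -6, -3], [15, 0, 0, -6.5, -4], [15, 0, 0, -6.5, -5]]], squeeze=50)

```text
t: 13.9
tcp_pos: [0.5182, -0.039, 0.2462]
tool_rot: [0.275, 0.961, 0.0, 0.002]
force: [-0.8, 0.3, -2.0]
finger_gap: 0.353
gripper_force: 50.7
```

>>> drive_tool(motion=[[[15, 0, 0, 0, -1], [15, 0, 0, 0, -2], [15, 0, 0, 0, -2.2], [15, 0, 0, 0, -2.2], [15, 0, 0, 0, -2.2], [15, 0, 0, 0, -2.2]]])

```text
t: 14.5
tcp_pos: [0.5173, -0.0392, 0.243]
tool_rot: [0.128, 0.992, 0.0, -0.0]
force: [-0.2, -0.2, -0.7]
finger_gap: 0.354
gripper_force: 50.7
```

```bash
python3 ring.py r5; python3 - <<'E'
from h import *
from station import manip
st=manip.sense(); Rt=R.from_quat(st['tool_rot']); print(Rt.as_matrix().round(3),np.degrees(st['q']).round(1),st['gripper_force'])
s=manip.camera_model("scene");t=manip.camera_model("top")
S=manip.snapshot("scene")[:,:,::-1];T=manip.snapshot("top")[:,:,::-1]
cv2.imwrite("pics/s5.png",S);cv2.imwrite("pics/t5.png",T)
g=st['tcp_pos']+Rt.apply([0,0,-.022])
(us,vs),(ut,vt)=proj(s,g).astype(int),proj(t,g).astype(int); print(us,vs,ut,vt)
W=cv2.imread("pics/r5.png")
a=cv2.resize(S[vs-30:vs+30,us-25:us+25],(480,576),interpolation=cv2.INTER_CUBIC)
b=cv2.resize(W[230:370,220:340],(310,362),interpolation=cv2.INTER_CUBIC)
c=cv2.resize(T[vt-20:vt+20,ut-29:ut+29],(310,214),interpolation=cv2.INTER_CUBIC)
cv2.imwrite("pics/v5.png",np.hstack([a,np.vstack([b,c])]))
E
```

```text
14.5 [ 0.51728179 -0.03923128  0.24295078] [ 1.282e-01  9.918e-01  1.000e-04 -2.000e-04] [-0.2 -0.2 -0.7] 0.3543171668037887
ellipse [278.1 302.   64.9  66.7  -2.8]
 mouth in tool mm [ 12.5  -0.6 -55.2] lean to tool x 25.3 to y -1.3 world [ 0.5051 -0.0366  0.2982] err [0.18]
 mouth in tool mm [ 12.7  -0.5 -55.2] lean to tool x 39.0 to y 1.2 world [ 0.5049 -0.0365  0.2981] err [0.47]
ellipse [278.3 302.2  66.2  68.7  -8.1]
 mouth in tool mm [ 13.9  -0.5 -57.5] lean to tool x 26.9 to y -6.3 world [ 0.5037 -0.0362  0.3005] err [0.26]
 mouth in tool mm [ 14.   -0.4 -57.5] lean to tool x 37.5 to y 6.1 world [ 0.5036 -0.0361  0.3004] err [0.48]
[[-0.967  0.254 -0.   ]
 [ 0.254  0.967  0.   ]
 [ 0.     0.    -1.   ]] [-16.7  21.2  96.4   0.   62.4 -92. ] 50.691129164770246
266 228 319 238Traceback (most recent call last):
  File "ring.py", line 26, in <module>
    for lo in (115,127,133): ring(I,w,st,lo)
                             ~~~~^^^^^^^^^^^
  File "ring.py", line 10, in ring
    (cx,cy),(d1,d2),a=cv2.fitEllipse(cv2.convexHull(k)); d1-=1;d2-=1   # hole contour runs on ring pixels
                      ~~~~~~~~~~~~~~^^^^^^^^^^^^^^^^^^^
cv2.error: OpenCV(4.12.0) /io/opencv/modules/imgproc/src/shapedescr.cpp:361: error: (-201:Incorrect size of input array) There should be at least 5 points to fit the ellipse in function 'fitEllipseNoDirect'
```

View pics/v5.png

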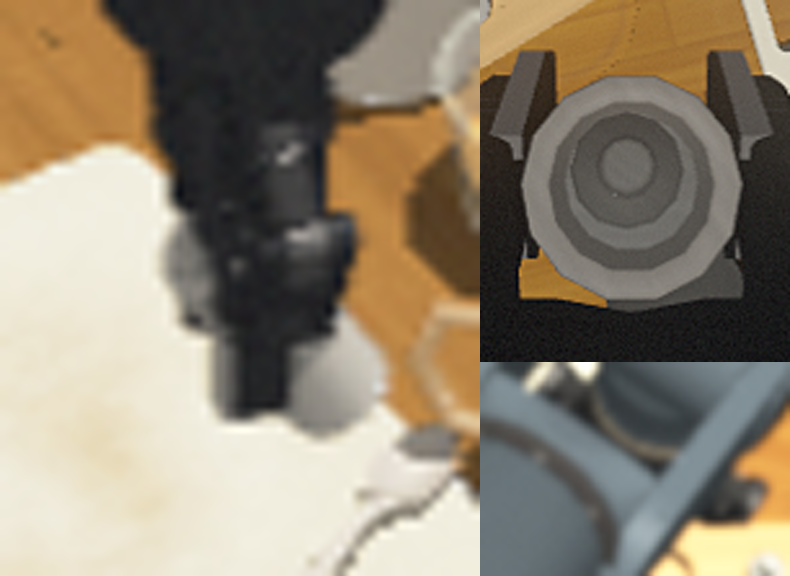

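The last picture shows, in the scene crop (9.6x), the tilted holder in the fingers: its foot extends to x≈386 and y≈437, and the mouth side to x≈163. The wrist crop shows the neck seated inside the rim. I'll compare those extents with the tilt geometry.

```bash
python3 - <<'E'
from h import *
from station import manip
st=manip.sense();w=manip.camera_model("wrist");s=manip.camera_model("scene")
Rt=R.from_quat(st['tool_rot']); o,d=ray(w,(278.2,302.1)); ot=Rt.inv().apply(o-st['tcp_pos']); dt=Rt.inv().apply(d)
ph=np.linspace(0,2*np.pi,60)
f=lambda P:((np.array([proj(s,st['tcp_pos']+Rt.apply(p)) for p in P])-[241,198]+.5)*9.6)
print("foot max x 386, max y 437; mouth min x 163")
for z in (-.042,-.045,-.048):
    m=ot+dt*(z-ot[2])/dt[2]; 
    for th in (20,25,30,35,40):
        t=np.radians(th); ax=np.array([np.sin(t),0,-np.cos(t)]); e=np.array([np.cos(t),0,np.sin(t)])
        c=lambda C:[C+.016*(np.cos(q)*e+np.sin(q)*np.array([0,1,0])) for q in ph]
        F=f(c(m-.072*ax));M=f(c(m)); print((m*1000).round(1),th,F.max(0).round(),M.min(0).round())
E
```

```text
foot max x 386, max y 437; mouth min x 163
[  4.1  -0.5 -42. ] 20 [373. 467.] [176. 203.]
[  4.1  -0.5 -42. ] 25 [393. 459.] [178. 201.]
[  4.1  -0.5 -42. ] 30 [411. 449.] [180. 199.]
[  4.1  -0.5 -42. ] 35 [427. 439.] [183. 198.]
[  4.1  -0.5 -42. ] 40 [443. 427.] [186. 196.]
[  6.   -0.5 -45. ] 20 [367. 460.] [169. 196.]
[  6.   -0.5 -45. ] 25 [386. 452.] [171. 194.]
[  6.   -0.5 -45. ] 30 [404. 442.] [173. 192.]
[  6.   -0.5 -45. ] 35 [421. 432.] [176. 190.]
[  6.   -0.5 -45. ] 40 [437. 420.] [179. 188.]
[  7.9  -0.5 -48. ] 20 [361. 453.] [162. 188.]
[  7.9  -0.5 -48. ] 25 [380. 445.] [164. 186.]
[  7.9  -0.5 -48. ] 30 [398. 436.] [166. 184.]
[  7.9  -0.5 -48. ] 35 [415. 425.] [169. 183.]
[  7.9  -0.5 -48. ] 40 [431. 413.] [172. 181.]
```

Best match: lean about 27–28°, with the mouth at tool (8.5, -0.5, -49) mm. Next I raise it and carry it over to the phone.

>>> drive_tool(motion=[[[15, 0, 0, -1, 0], [15, -0.1, 0.3, -2, 0], [15, -0.4, 1.3, -2.3, 0], [15, -0.8, 2.6, -2.3, 0], [15, -1.2, 3.9, -2.3, 0], [15, -1.6, 5.2, -2.3, 0], [15, -2.0, 6.5, -2.3, 0], [15, -2.3, 7.4, -2.3, 0], [15, -2.3, 7.4, -2.3, 0], [15, -2.3, 7.4, -2.3, 0]]])

```text
t: 15.65
tcp_pos: [0.64, 0.1582, 0.3112]
tool_rot: [0.127, 0.992, -0.0, -0.001]
force: [0.1, -0.9, -1.1]
finger_gap: 0.351
gripper_force: 50.7
```

>>> drive_tool(motion=[[[15, -0.3, 1.0, 0, 0], [15, -0.7, 2.3, 0, 0], [15, -1.1, 3.6, 0, 0], [15, -1.5, 4.9, 0, 0], [15, -1.9, 6.2, 0, 0], [15, -2.2, 7.1, 0, 0], [15, -2.2, 7.1, 0, 0], [15, -2.2, 7.1, 0, 0], [15, -2.2, 7.1, 0, 0], [15, -2.2, 7.1, 0, 0]]])

```text
t: 16.65
tcp_pos: [0.7581, 0.3454, 0.313]
tool_rot: [0.129, 0.992, -0.0, 0.0]
force: [-0.2, 0.2, -1.6]
finger_gap: 0.35
gripper_force: 50.6
```

```bash
python3 - <<'E'
from h import *
from station import manip
st=manip.sense(); print(st['t'],st['tcp_pos'],st['tool_rot'].round(4),st['force'],np.degrees(st['q']).round(1),units(st,(.7593,.3493,.164)))
w=manip.camera_model("wrist");s,t=manip.camera_model("scene"),manip.camera_model("top")
from ring import ring
W=manip.snapshot("wrist")[:,:,::-1].copy();cv2.imwrite("pics/w7.png",W); ring(W,w,st,115)
# tall things near the show point? bottle cap seen in both views
print("bottle top",tri([ray(s,(273,139)),ray(t,(212,119))]),"mug rim",tri([ray(s,(281,180)),ray(t,(242,151))])[0])
E
```

```text
16.65 [0.75807235 0.34539865 0.31295952] [ 1.286e-01  9.917e-01 -1.000e-04  1.000e-04] [-0.20935971  0.24338021 -1.56209849] [ 16.8  46.1  37.8  -0.   96.1 -58.4] [-0.00540642  0.13740412  4.96528477]
ellipse [278.3 301.9  64.3  66.1   0.5]
 mouth in tool mm [ 12.   -0.5 -54.2] lean to tool x 26.1 to y 0.2 world [0.7463 0.348  0.3672] err [0.19]
 mouth in tool mm [ 12.1  -0.5 -54.2] lean to tool x 38.2 to y -0.4 world [0.7462 0.348  0.3671] err [0.45]
bottle top (array([0.81077598, 0.42147044, 0.2009343 ]), [np.float64(0.0022372069435673356), np.float64(0.0022372069435673773)]) mug rim [0.77494013 0.30728411 0.10668083]
```

>>> drive_tool(motion=[[[15, 0, 0.14, 0.5, 0], [15, 0, 0.14, 1.3, 0], [15, 0, 0.14, 2.2, 0], [15, 0, 0.14, 3.1, 0], [15, 0, 0.14, 3.9, 0], [15, 0, 0.14, 4.5, 0], [15, 0, 0.14, 4.9, 0], [15, 0, 0.14, 4.97, 0], [15, 0, 0.14, 4.97, 0], [15, 0, 0.14, 4.97, 0]]])

```text
t: 17.7
tcp_pos: [0.7601, 0.3517, 0.1646]
tool_rot: [0.128, 0.992, 0.001, 0.001]
force: [0.5, 0.3, -0.7]
finger_gap: 0.353
gripper_force: 50.6
```

```bash
python3 - <<'E'
from h import *
from station import manip
from ring import ring
st=manip.sense(); Rt=R.from_quat(st['tool_rot']); print(st['t'],st['tcp_pos'],st['force'],st['gripper_force'],units(st,(.7593,.3493,.164)))
w=manip.camera_model("wrist");s=manip.camera_model("scene"); W=manip.snapshot("wrist")[:,:,::-1].copy(); ring(W,w,st,115); ring(W,w,st,127)
S=manip.snapshot("scene")[:,:,::-1].copy();cv2.imwrite("pics/s8.png",S)
m=st['tcp_pos']+Rt.apply([.0085,-.0005,-.049]); print("mouth",m)
# phone edges again: where do lens/phone lie in this wrist view
lens=np.array([.606,.3885,.213]);print("lens px",proj(w,lens))
D=cv2.absdiff(S,cv2.imread("pics/scene0.png")).max(2)
u,v=proj(s,lens).astype(int);print("scene change at phone",D[v-12:v+55:6,u-14:u+10:3])
E
```

```text
17.7 [0.7600911  0.35166778 0.1645548 ] [ 0.51898771  0.31250068 -0.67421366] 50.64558633137494 [ 0.0055803  -0.08305804  0.01835471]
ellipse [278.2 301.6  64.2  66.3  -4.1]
 mouth in tool mm [ 12.1  -0.6 -54.3] lean to tool x 27.0 to y -2.9 world [0.7481 0.3541 0.2189] err [0.22]
 mouth in tool mm [ 12.2  -0.5 -54.3] lean to tool x 37.1 to y 2.8 world [0.748  0.3542 0.2188] err [0.43]
ellipse [278.1 301.7  65.2  67.5  -4.5]
 mouth in tool mm [ 13.   -0.6 -55.8] lean to tool x 28.0 to y -4.4 world [0.7472 0.3543 0.2203] err [0.26]
 mouth in tool mm [ 13.1  -0.5 -55.8] lean to tool x 36.2 to y 4.3 world [0.7471 0.3544 0.2203] err [0.43]
mouth [0.75160941 0.35329334 0.21353356]
lens px [ 268.37796272 -213.10712127]
scene change at phone [[ 1  2  1  2  2  4  1  1]
 [ 1  2  3  2  2  1  5  3]
 [ 1  1  1  2 35  4  3  7]
 [ 1  1  2  1  5  1  1  1]
 [ 2  3  1  4  2  1  1  2]
 [ 0  3  3  4  3  1  1  1]
 [ 1  2  2  2  2  3  2  1]
 [ 2  1  3  0  3  2  2  1]
 [ 1  1  2  1  2  2  1  2]
 [ 1  2  1  2  2  0  1  2]
 [ 2  4  3  1 45 47 47  1]
 [ 2 37  3  2  1  2  1  0]]
```

>>> drive_tool(motion=[[[15, 0, -0.08, 0.06, 0], [15, 0, -0.08, 0.06, 0], [15, 0, -0.08, 0.06, 0], [15, 0, -0.08, 0.06, 0], [15, 0, -0.08, 0.06, 0], [15, 0, -0.08, 0.06, 0], [15, 0, -0.08, 0.06, 0], [15, 0, -0.08, 0.06, 0]]])

```text
t: 18.6
tcp_pos: [0.7586, 0.3491, 0.1611]
tool_rot: [0.128, 0.992, -0.0, -0.0]
force: [-0.3, 1.4, -0.4]
finger_gap: 0.352
gripper_force: 50.6
```

```bash
python3 - <<'E'
from station import manip
st=manip.sense(); print(st['t'],st['tcp_pos'],abs(st['qd']).max(),st['gripper_force']); print(manip.sign_off())
E
```

```text
18.6 [0.75864504 0.34907392 0.16108874] 0.002210396786456481 50.64593764487654
the job is handed in; nothing more can be done
None
```

The job is handed in at 18.6 s: the charger is seated in the holder, which is held still about 15 cm in front of the lens, level with it to within a few mm, and tipped an estimated 27–28° towards it (not directly measured), with no bumps seen.

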